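Test the stop button of the coin bench's dust extractor

ROBOT

A 7-joint arm with a two-finger parallel gripper is mounted at the origin on the work surface. World frame = base frame: x ahead of the robot, y to its left, z up, the work surface at z = 0. Lengths are in m, angles in rad, forces in N, time in s.
With the tool pointing down it reaches from about 0.425 to 0.925 m from the base axis. Payload 6.8 kg.
Tool frame: the origin (TCP) lies on the front face of the gripper's body, between the roots of the fingers; the fingertips stand 73 mm ahead of it and the grasp point (between the pads) lies 54 mm ahead of it; z points along the fingers, y is the direction in which the jaws open and shut (so a half turn about z gives the same grasp; the last joint's range is limited). The gripper opens to 85 mm and grips with 20 to 120 N. Pads are 22 mm wide; open, the fingers measure 114 mm over their backs; the gripper's body (76 mm by 85 mm) begins 54 mm behind the grasp point. The pads swing forward as they close: fully open they stand 13 mm farther back than shut.
Start: joints at [1.127, 0.477, 0.022, 1.555, -0.011, 1.109, -0.083], TCP at [0.222, -0.637, 0.304] pointing down, gripper open.
Joint ranges: [-2.96, 2.96], [-0.34, 2.1], [-1.41, 1.46], [0.24, 2.44], [-1.37, 4.51], [0.17, 1.92], [-2.96, 2.96]. Speed limits (rad/s): [2.39, 2.39, 3.14, 3.14, 3.14, 3.14, 3.14].

INTERFACE

Orientations are given as a rotation vector (axis times angle).
In Python, from workcell import get_state, read_camera, job_done gives the robot as it stands. The module is installed in compiled form; this text tells all that it offers.
- The arm moves only by the shell command python3 -m jog 'ROWS'. ROWS is JSON, a list of rows, each a list of 7 numbers: the shift along the world's x, y, z in m, then the turn, a rotation vector about the world's x, y, z in degrees, then the opening, from -1 (shut) to 1 (fully open), so that 0 is half open. A call has exactly 8 rows; each row is the pose to reach, as a shift and turn from the pose commanded when the call began; what a row does not reach only later rows make up. A row lasts 1/10 s, in which the tool goes at most 50 mm and 8.59 degrees, less where a joint would pass 70% of its speed; a pose out of reach is approached as far as the arm can. A call with a gripper value outside its range is refused whole. The fingers move at their own pace and stop on an object; the grip force is fixed at half the most. Time passes only in rows, so rows that repeat a pose let the fingers close, or fill a call up. It gives the time, the measured TCP pose, the force and the opening at its end, in the units of the state.
- get_state(): the state, without advancing time (a new reading comes with each control period).
- read_camera(name): name is "side" or "top"; returns a dict with "pixels" (400x640x3 uint8, blue, green, red), "fx", "fy", "cx", "cy" (pixels), "k1" (the pictures are not rectified: a ray, as slopes to the right and down, at radius r is drawn at 1 + k1 r^2 times it, then the intrinsics apply), "cam_to_world" (4x4, takes a point from camera to world coordinates). Camera axes: x right, y up, looking along -z (the intrinsics and any distortion apply to the point x, -y, -z); pixel columns grow to the right and rows downward; lengths in m; the calibration is good to about 2 mm. A picture is of the moment at which its call begins. There is no depth.
- job_done(): hands the job in, once; it reports no verdict.
The state is a dict: "time": time; "joints": joint angles; "dq": joint speeds; "effort": joint torques, N m; "ee_pos": TCP position; "orientation": TCP orientation; "force": force on the tool from outside, world axes, zero at the start; "torque": the same for the moment, N m; "finger_gap": finger opening in m.
Only numpy, scipy, OpenCV 4.12 (cv2) and the standard library are available. Lean on these libraries where they do the work, as an engineer would, in place of code of your own. Each camera call takes 0.05 s, during which the arm holds its last target.

TASK

Test the dust extractor's stop button: press the big mushroom button in until it latches, then, with it latched, push its ribs round clockwise (seen from above) until it springs back out and let it turn back, and finally press the round reset button on the other box fully in and let it go. Nothing needs to be picked up: do not press the square key beside the reset button, and leave the other things on the table where they are.

Things in the scene. Friction and masses are not known exactly. Their poses are not given: they have to be found in the camera images.
- stop_box: Stop station: fixed white box 130 x 130 x 65 mm, origin at the centre of its underside, z up; the dark grey mushroom head stands over its centre
- stop_top (a point): Centre of the mushroom head's flat top; moves and turns with the head (z up), 114 mm above the table when out. The head is a flat disc 88 mm across, its upper face 18 mm below this point, carrying a round hub 26 mm across (its top is this point) and two upright ribs, all three 18 mm high. The ribs run out from the hub along the point's +x and -x, 10 to 38 mm from the centre
- rib_face_a (a point): Middle of the upright pushing face of the +x rib: 24 mm out and 4 mm to +y of the head's centre, half-way up (9 mm above the disc); moves with the head, same axes. Push it towards the point's -y for clockwise. The rib wall is 8 mm thick; on the side away from this face a slope falls from the rib's top to the disc 24 mm from the rib's middle line
- rib_face_b (a point): The same point on the -x rib, which is the half-turn copy: 24 mm out along -x and 4 mm to -y of the head's centre. Same axes as the head; push it towards the point's +y for clockwise
- stop_plunger (a joint): How far the mushroom head is pressed in, m: 0 = fully out, 0.0105 = bottom stop. It latches once pressed past 8 mm and then stays in at about 8 mm by itself. Pressing takes up to about 7 N, most in the first half, so a 5 N force stop halts too early; the bottom stop is rigid. Springs out by itself (about 4 N) once twisted free
- stop_head (a joint): Twist of the head, rad: 0 = rest, grows clockwise seen from above, end stop 0.87. When latched, turning past about 0.6 frees the latch and the head springs up 8 mm, even while still pushed; if something is over its disc, it rises the rest when that is taken away. Let go, a spring turns it back to 0. Needs 0.02 to 0.1 N m
- reset_top (a point): Centre of the top of the round grey reset button, 32 mm across, 72 mm above the table when out; it sits in a round steel collar on the reset station, a fixed white box 90 x 150 x 50 mm. z is up, the station's long side runs along the point's y; the button presses straight down
- reset (a joint): how far the round reset button is pressed, m: 0 = out, 0.006 = fully in (5 N); springs back
- key_top (a point): Centre of the top of the square grey key, 32 x 32 mm, on the same reset station, 72 mm from the round button, at about the same height. Not to be pressed
- key (a joint): how far the square key is pressed, m: 0 = out, 0.006 = fully in; springs back
- loupe: loose black stand loupe, 44 mm across, 42 mm tall, standing among the stations. Origin at the centre of its underside. To be left alone
- jar: loose small glass jar with a metal cap, 44 mm across, 55 mm tall, standing among the stations. Origin at the centre of its underside. To be left alone
- coin: loose brass medal, a disc 34 mm across, 6 mm thick, flat on the table. Origin at the centre of its underside. To be left alone
- brush: loose hand brush lying on the table at the left of the stations, roughly pointing away from the robot. To be left alone
- coin_tray: white coin tray with compartments, 120 x 240 x 18 mm, lying beyond the stations. Origin at the centre of its underside. To be left alone
- case: white specimen case with a clear lid, 140 x 100 x 42 mm, at the right of the stations. Origin at the centre of its underside. To be left alone
- cup: loose white handleless cup, 60 mm across, 75 mm tall, standing among the stations on the robot's side. Origin at the centre of its underside. To be left alone

How it is judged:
On the way, in this order (a step that is already met when the one before it is completed fails the run):
1. the mushroom button is pressed in to its latch (value of joint stop_plunger above 0.007 m), for 0.2 s.
2. it is twisted clockwise while still latched in (value of joint stop_head above 0.25 rad and value of joint stop_plunger above 0.006 m), for 0.02 s.
3. it has sprung back out (value of joint stop_plunger below 0.002 m), for 0.1 s.
4. the round reset button is pressed in (value of joint reset above 0.004 m), for 0.04 s.
At the end, for the whole second after the job is handed in: the mushroom button is out (within 2 mm) and turned back (within 0.1 rad), the reset button and the square key are out (within 1.5 mm), and every loose thing is within 20 mm of where it stood (value of joint stop_plunger below 0.002 m and value of joint stop_head below 0.1 rad and value of joint each of reset, key below 0.0015 m and distance of each of loupe, jar, coin, brush, coin_tray, case, cup from where it was at the start of the episode below 0.02 m); the robot touches nothing.
It fails at once if the square key is pressed (3 mm or more) (value of joint key above 0.003 m).
It fails at once if a loose thing on the table is lifted, carried or pushed more than 20 mm (distance of any of loupe, jar, coin, brush, coin_tray, case, cup from where it was at the start of the episode above 0.02 m).
It also fails if it takes over 51 s, if anything falls off the work surface, if the arm or the gripper's body presses on something with over 40 N, if the wrist force passes 120 N, or if a joint passes its speed limit or range.

## Working session

There is one attempt and no reset: what is moved stays moved. The work goes in short steps, Python scripts to look and compute and a shell command to move; the robot and the scene stay as the last step left them, time stands still between calls to the robot, and variables do not carry over. Pictures are saved under pics/ and viewed, and the job is handed in when it is done.

```bash
mkdir -p pics; cat > h.py <<'E'
import numpy as np, cv2
from workcell import get_state, read_camera, job_done
def ray(c,u,v):
    K=np.array([[c['fx'],0,c['cx']],[0,c['fy'],c['cy']],[0,0,1]]);
    xd=np.array([(u-c['cx'])/c['fx'],(v-c['cy'])/c['fy']]); x=xd.copy()
    for _ in range(30): x=xd/(1+c['k1']*(x@x))
    T=np.array(c['cam_to_world']); d=T[:3,:3]@np.array([x[0],-x[1],-1.]); return T[:3,3],d
def onz(c,u,v,z):
    o,d=ray(c,u,v); return o+d*(z-o[2])/d[2]
def proj(c,p):
    T=np.array(c['cam_to_world']); q=T[:3,:3].T@(np.array(p)-T[:3,3]); x=np.array([q[0]/-q[2],-q[1]/-q[2]]); x=x*(1+c['k1']*(x@x))
    return np.array([c['cx']+c['fx']*x[0],c['cy']+c['fy']*x[1]])
E
python3 - <<'E'
from h import *
import pickle
s=get_state(); print(s)
for n in('top','side'):
    c=read_camera(n); cv2.imwrite(f'pics/{n}0.png',c['pixels']); pickle.dump(c,open(n+'0.pkl','wb'))
    print(n,{k:v for k,v in c.items() if k!='pixels'})
E
```

```text
{'time': 0.0, 'joints': array([ 1.12689857,  0.47779228,  0.0222913 ,  1.55645374, -0.01150574,
        1.10930455, -0.08311773]), 'dq': array([ 0.00011388, -0.00111544,  0.00017132,  0.00235468,  0.0014142 ,
       -0.00080759, -0.00016507]), 'effort': array([-4.55990785e-04, -5.96448576e+01,  1.60801359e+00, -2.81199825e+01,
        1.23815631e-02,  9.36603727e-03,  2.73036352e-05]), 'ee_pos': array([ 0.22229785, -0.63685346,  0.30292894]), 'orientation': array([-3.09564554e+00, -5.24765660e-01,  6.47804323e-04]), 'force': array([ 0.64979211,  0.24857979, -0.18002455]), 'torque': array([-0.00673501, -0.04051903,  0.03387255]), 'finger_gap': 0.08550220483442117}
top {'fx': 453.0091593415377, 'fy': 453.0091593415377, 'cx': 314.24567652092037, 'cy': 198.93380470402565, 'k1': -0.06845239754756588, 'cam_to_world': array([[-0.01352676,  0.99784026, -0.06427939,  0.50774822],
       [-0.99977776, -0.01453659, -0.01526843,  0.00252289],
       [-0.01616986,  0.06405857,  0.99781513,  1.16590333],
       [ 0.        ,  0.        ,  0.        ,  1.        ]])}
side {'fx': 442.89342125308434, 'fy': 442.89342125308434, 'cx': 329.7055913724439, 'cy': 197.03744618863882, 'k1': -0.08922258782589551, 'cam_to_world': array([[-0.99664263,  0.05869759, -0.05707949,  0.51033264],
       [-0.08163953, -0.65965192,  0.74712404,  0.8588363 ],
       [ 0.00620179,  0.74927561,  0.66222927,  0.84944889],
       [ 0.        ,  0.        ,  0.        ,  1.        ]])}
```

View pics/top0.png

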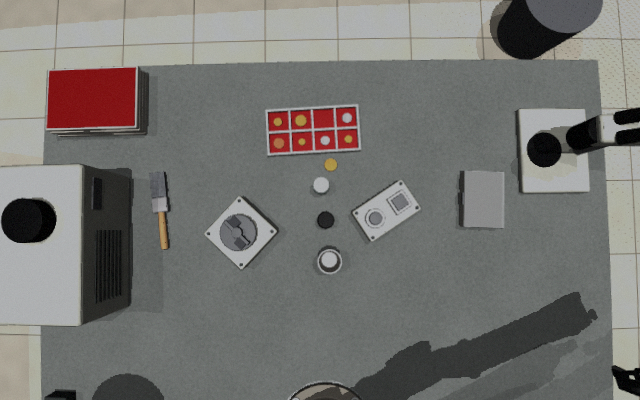

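View pics/side0.png

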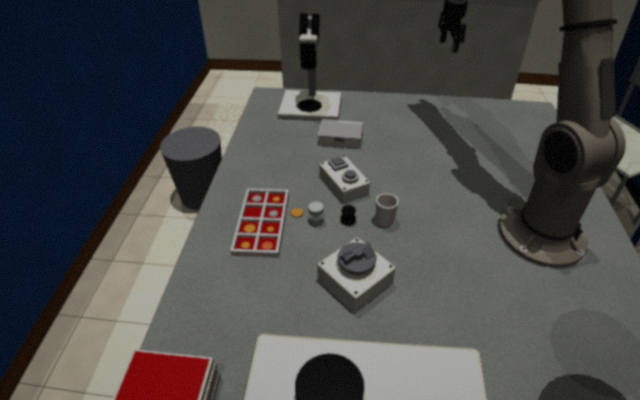

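The top view shows the mushroom head at about (240,232), the round reset button at (375,218) and the square key at (399,202). The loupe is at (325,220), the jar at (321,185) and the cup at (329,261). I'll zoom in next.

```bash
python3 - <<'E'
from h import *
import pickle
a=cv2.imread('pics/top0.png'); b=cv2.imread('pics/side0.png')
z=lambda i,u,v,w,h,s:cv2.resize(i[v:v+h,u:u+w],None,fx=s,fy=s,interpolation=cv2.INTER_CUBIC)
A=z(a,200,190,80,80,5);B=z(a,345,170,80,80,5)
C=z(b,315,235,80,80,5);D=z(b,315,145,80,80,5)
cv2.imwrite('pics/zoom0.png',cv2.resize(np.vstack([np.hstack([A,B]),np.hstack([C,D])]),(600,600)))
E
```

```text
(no output)
```

View pics/zoom0.png

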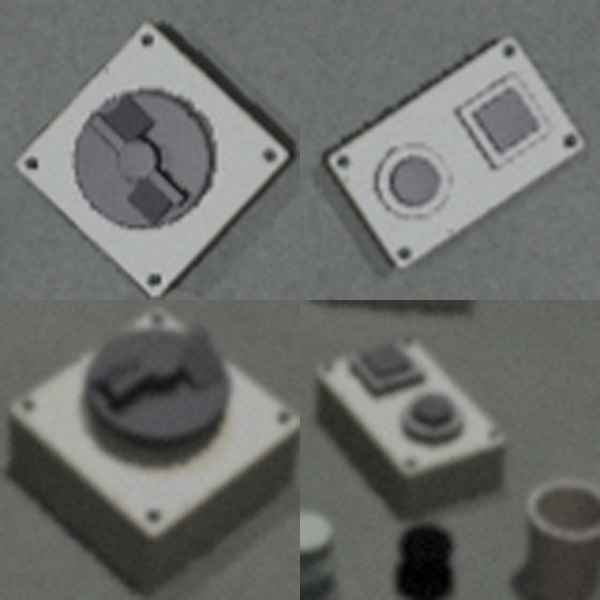

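```bash
python3 - <<'E'
from h import *
import pickle
c=pickle.load(open('top0.pkl','rb')); img=c['pixels']; g=cv2.cvtColor(img,cv2.COLOR_BGR2GRAY)
s=pickle.load(open('side0.pkl','rb')); gs=cv2.cvtColor(s['pixels'],cv2.COLOR_BGR2GRAY)
def box(g,u0,v0,u1,v1,thr,z,c):
    m=np.zeros_like(g); m[v0:v1,u0:u1]=(g[v0:v1,u0:u1]>thr)*255
    cs,_=cv2.findContours(m,cv2.RETR_EXTERNAL,cv2.CHAIN_APPROX_NONE); k=max(cs,key=cv2.contourArea)
    P=np.array([onz(c,*p[0],z)[:2] for p in k]).astype(np.float32)
    r=cv2.minAreaRect(P); return k,r
for nm,w,z in(('stop',(200,190,280,275),.065),('reset',(345,170,425,250),.05)):
    k,r=box(g,*w,150,z,c); print(nm,r)
    x,y,W,H=cv2.boundingRect(k); M=np.zeros_like(g); cv2.drawContours(M,[k],-1,255,-1)
    M=cv2.erode(M,np.ones((3,3))); 
    d=((g<140)&(M>0)).astype(np.uint8)*255
    cs,_=cv2.findContours(d,cv2.RETR_EXTERNAL,cv2.CHAIN_APPROX_NONE)
    for q in cs:
        if cv2.contourArea(q)>40:
            zz=.096 if nm=='stop' else .072
            P=np.array([onz(c,*p[0],zz)[:2] for p in q]).astype(np.float32)
            print(' dark',cv2.contourArea(q),cv2.minEnclosingCircle(P),cv2.fitEllipse(P), cv2.fitEllipse(q)[0])
print('thr hist',np.percentile(g[190:270,200:280],[5,25,50,75,95]))
# zoom-picture points: hub, in top px
f=lambda zx,zy:(200+zx/3.75,190+zy/3.75)
print('hub',onz(c,*f(135,158),.114))
# rib ends outer top
fr=lambda zx,zy:(345+(zx-300)/3.75,170+zy/3.75)
print('button',onz(c,*fr(413,181),.072),'key',onz(c,*fr(512,119),.072))
fs=lambda zx,zy:(315+zx/3.75,235+(zy-300)/3.75)
print('hub side',onz(s,*fs(158,378),.114))
fs=lambda zx,zy:(315+(zx-300)/3.75,145+(zy-300)/3.75)
print('button side',onz(s,*fs(433,407),.072))
E
```

```text
stop ((0.5002254843711853, 0.20200484991073608), (0.1266973614692688, 0.1262669861316681), 46.647464752197266)
 dark 1079.5 ((0.5016941428184509, 0.20012518763542175), 0.0461498498916626) ((0.5012282729148865, 0.19987915456295013), (0.08614685386419296, 0.09013010561466217), 19.836877822875977) (238.29547119140625, 231.87371826171875)
reset ((0.549694836139679, -0.1578505039215088), (0.08586719632148743, 0.14557579159736633), 32.74684524536133)
 dark 128.0 ((0.5304101705551147, -0.1269712895154953), 0.016796410083770752) ((0.5302916169166565, -0.12683852016925812), (0.03052174672484398, 0.03149930015206337), 17.901044845581055) (375.0824890136719, 217.8883819580078)
 dark 166.0 ((0.5687065124511719, -0.18685686588287354), 0.021340835839509964) ((0.5686643123626709, -0.18659037351608276), (0.03674231469631195, 0.03698541596531868), 79.97046661376953) (399.42352294921875, 201.64730834960938)
thr hist [ 67.   106.   111.   122.25 177.  ]
hub [0.50071488 0.20185247 0.114     ]
button [ 0.52936628 -0.12693872  0.072     ] key [ 0.5683614  -0.19168817  0.072     ]
hub side [0.49819881 0.21702635 0.114     ]
button side [ 0.52714776 -0.12332095  0.072     ]
```

```bash
python3 - <<'E'
import cv2,numpy as np
a=cv2.imread('pics/top0.png')[207:257,215:265]
z=cv2.resize(a,None,fx=12,fy=12,interpolation=cv2.INTER_CUBIC)
z=cv2.convertScaleAbs(z,alpha=1.6,beta=-60)
for i in range(0,50,10): cv2.putText(z,str(215+i),(i*12,10),0,.4,(0,255,0),1); cv2.putText(z,str(207+i),(0,i*12+12),0,.4,(0,255,0),1); cv2.line(z,(i*12,0),(i*12,600),(0,255,0),1); cv2.line(z,(0,i*12),(600,i*12),(0,255,0),1)
cv2.imwrite('pics/head.png',z)
E
```

```text
(no output)
```

View pics/head.png

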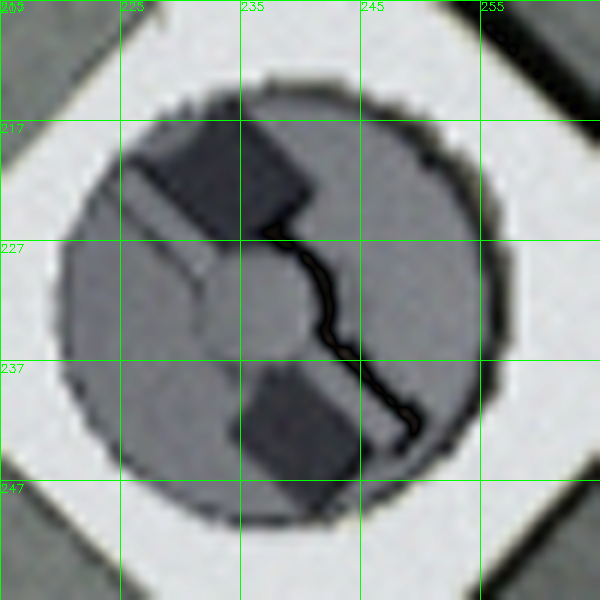

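Measurements:
- **Head:** centre at (0.501, 0.202), ribs along about 46.6°. The box measures 127 mm against 130 mm nominal.
- **Reset button:** (0.530, -0.127).
- **Key:** (0.569, -0.189), 73 mm from the button against 72 mm given.

The tool axis is already close to the yaw I need. I'll turn it half a turn anyway so joint 7 stays in mid-range.

```bash
python3 -m jog '[[0.025,0.043,0,0,0,8.5,0],[0.05,0.086,0,0,0,17,0],[0.075,0.129,0,0,0,25.5,0],[0.1,0.172,0,0,0,34,0],[0.125,0.215,0,0,0,42.5,0],[0.15,0.258,0,0,0,51,0],[0.175,0.301,0,0,0,59.5,0],[0.2,0.344,0,0,0,68,0]]'
python3 -m jog '[[0.01,0.048,0,0,0,8.5,0],[0.02,0.096,0,0,0,17,0],[0.03,0.144,0,0,0,25.5,0],[0.04,0.192,0,0,0,34,0],[0.05,0.24,0,0,0,42.5,0],[0.06,0.288,0,0,0,51,0],[0.07,0.336,0,0,0,59.5,0],[0.08,0.384,0,0,0,68,0]]'
python3 -c "
from h import *
s=get_state();print(s['joints'],s['orientation'],s['ee_pos'])"
```

```text
time: 0.9
ee_pos: [0.4228, -0.2914, 0.3038]
orientation: [-2.268, -2.174, 0.0]
force: [0.7, -0.8, -0.0]
finger_gap: 0.0426
time: 1.7
ee_pos: [0.5023, 0.0924, 0.3039]
orientation: [0.665, 3.07, -0.001]
force: [1.1, -0.4, -1.2]
finger_gap: 0.0429
[ 0.35023319  0.29658494 -0.77424815  1.90251597  0.24016869  1.03690846
  0.6185144 ] [ 6.64934303e-01  3.07023721e+00 -6.38304405e-04] [0.50233697 0.09235257 0.30387018]
```

```bash
python3 - <<'E'
from h import *
import pickle
s=pickle.load(open('side0.pkl','rb'))
print(proj(s,(.501,.202,.114)),proj(s,(.501,.202,.096)),proj(s,(.530,-.127,.072)))
for a in (46.6,136.6,226.6,316.6):
    t=np.radians(a+45); print(a,proj(s,(.501+.0919*np.cos(t),.202+.0919*np.sin(t),.065)))
E
```

```text
[356.11360814 250.57307281] [355.73849404 255.94106181] [349.51981538 172.67105304]
46.6 [354.5840823  298.10209158]
136.6 [395.36587394 266.60121425]
226.6 [355.55317319 235.71862946]
316.6 [315.00043536 263.06247273]
```

```bash
python3 -m jog '[[-0.001,0.03,0,0,0,7,0],[-0.001,0.06,-0.01,0,0,14,0],[-0.001,0.09,-0.02,0,0,21,0],[-0.001,0.11,-0.04,0,0,28,0],[-0.001,0.11,-0.06,0,0,35,0],[-0.001,0.11,-0.08,0,0,42,0],[-0.001,0.11,-0.084,0,0,44,0],[-0.001,0.11,-0.084,0,0,44,0]]'
python3 - <<'E'
from h import *
s=get_state();print(s['joints'],s['orientation'],s['ee_pos'],s['force'],s['torque'])
t=read_camera('top')['pixels'][170:300,170:310];d=read_camera('side')['pixels'][170:300,290:430]
cv2.imwrite('pics/a1.png',np.hstack([cv2.resize(i,(400,371),interpolation=cv2.INTER_CUBIC) for i in(t,d)]))
E
```

```text
time: 2.5
ee_pos: [0.5011, 0.2003, 0.2193]
orientation: [0.522, -3.096, -0.0]
force: [-0.4, 0.8, 0.6]
finger_gap: 0.0427
[ 0.19863793  0.50731063 -0.89035276  1.9142847   0.48127277  0.95083069
  0.9843861 ] [ 5.21954175e-01 -3.09590337e+00 -9.90925874e-05] [0.50110705 0.20032328 0.21928395] [-0.35380701  0.76565731  0.55290973] [-0.02336469  0.00202237 -0.00183682]
```

View pics/a1.png

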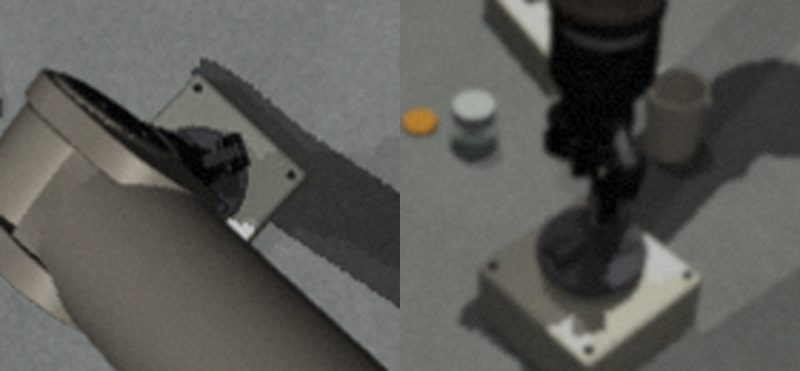

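The side view shows both fingers above the head, with nothing touching. I'll descend now.

```bash
python3 -m jog '[[0,0.002,-0.015,0,0,0,0],[0,0.002,-0.030,0,0,0,0],[0,0.002,-0.040,0,0,0,0],[0,0.002,-0.044,0,0,0,0],[0,0.002,-0.046,0,0,0,0],[0,0.002,-0.047,0,0,0,0],[0,0.002,-0.047,0,0,0,0],[0,0.002,-0.047,0,0,0,0]]'
python3 -m jog '[[0,0,-0.001,0,0,0,0],[0,0,-0.002,0,0,0,0],[0,0,-0.003,0,0,0,0],[0,0,-0.004,0,0,0,0],[0,0,-0.005,0,0,0,0],[0,0,-0.006,0,0,0,0],[0,0,-0.006,0,0,0,0],[0,0,-0.006,0,0,0,0]]'
```

```text
time: 3.4
ee_pos: [0.5016, 0.2028, 0.1733]
orientation: [-0.525, 3.097, 0.0]
force: [0.5, 0.5, 0.2]
finger_gap: 0.0428
time: 4.2
ee_pos: [0.5014, 0.2027, 0.1669]
orientation: [0.525, -3.097, -0.0]
force: [0.1, -1.0, -0.6]
finger_gap: 0.0426
```

```bash
python3 -m jog '[[0,0,-0.0005,0,0,0,0],[0,0,-0.001,0,0,0,0],[0,0,-0.0015,0,0,0,0],[0,0,-0.002,0,0,0,0],[0,0,-0.0025,0,0,0,0],[0,0,-0.003,0,0,0,0],[0,0,-0.003,0,0,0,0],[0,0,-0.003,0,0,0,0]]'
python3 -c "
from h import *
s=get_state();print(s['force'],s['torque'])"
```

```text
time: 5.0
ee_pos: [0.5015, 0.2028, 0.1641]
orientation: [-0.525, 3.097, -0.0]
force: [-0.8, -1.0, 5.4]
finger_gap: 0.0425
[-0.8214128  -0.96931692  5.43244568] [-0.1964201   0.20302861 -0.00789718]
```

```bash
python3 - <<'E'
from h import *
F=[];T=[]
for i in range(4):
    n='side' if i%2==0 else 'top'
    c=read_camera(n); cv2.imwrite(f'pics/c_{n}.png',c['pixels']); s=get_state(); F.append(s['force']);T.append(s['torque'])
print(np.round(F,2),np.round(T,3),s['ee_pos'],s['effort'])
t=cv2.imread('pics/c_top.png')[190:280,190:290];d=cv2.imread('pics/c_side.png')[200:310,310:420]
cv2.imwrite('pics/a2.png',np.hstack([cv2.resize(i,(400,400),interpolation=cv2.INTER_CUBIC) for i in(t,d)]))
E
```

```text
[[-1.29 -0.27  4.83]
 [-1.78 -0.48  5.08]
 [-1.72 -0.18  5.8 ]
 [-0.86 -0.72  4.02]] [[-0.209  0.197 -0.028]
 [-0.2    0.26   0.011]
 [-0.18   0.271 -0.025]
 [-0.197  0.214 -0.018]] [0.50150878 0.20276943 0.1640937 ] [-2.01501274e-01 -4.71279001e+01 -1.01730967e+01 -1.93068516e+01
  1.14640435e-01 -3.92915737e-01  3.55733373e-04]
```

View pics/a2.png

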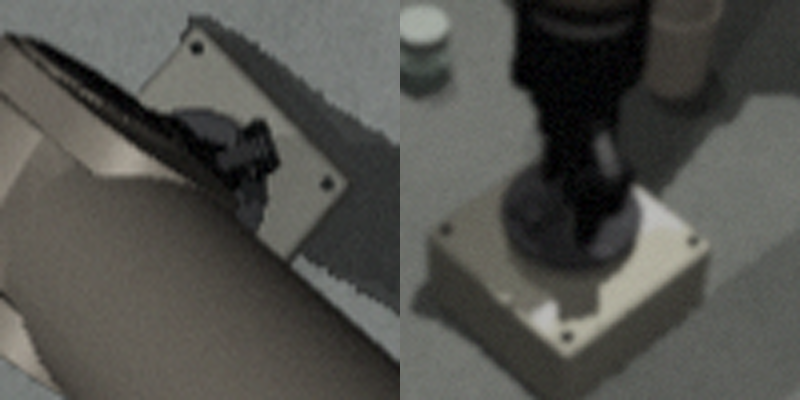

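The fingers touched at TCP z ≈ 0.166, which is 70 mm above the disc. That fits the finger swing at half opening. The force is about 5 N, so I'll keep pressing.

```bash
python3 -m jog '[[0,0,-0.001,0,0,0,0],[0,0,-0.002,0,0,0,0],[0,0,-0.003,0,0,0,0],[0,0,-0.004,0,0,0,0],[0,0,-0.005,0,0,0,0],[0,0,-0.006,0,0,0,0],[0,0,-0.007,0,0,0,0],[0,0,-0.007,0,0,0,0]]'
python3 -c "
from h import *
s=get_state();print(s['force'],s['torque'])"
```

```text
time: 6.0
ee_pos: [0.5015, 0.2027, 0.1568]
orientation: [-0.525, 3.097, 0.0]
force: [-2.1, 0.4, 3.3]
finger_gap: 0.0427
[-2.05129159  0.38393256  3.32552222] [-0.0537085   0.05393647  0.00136327]
```

```bash
python3 -m jog '[[0,0,-0.0003,0,0,0,0],[0,0,-0.0006,0,0,0,0],[0,0,-0.0009,0,0,0,0],[0,0,-0.0012,0,0,0,0],[0,0,-0.0015,0,0,0,0],[0,0,-0.0018,0,0,0,0],[0,0,-0.0018,0,0,0,0],[0,0,-0.0018,0,0,0,0]]'
python3 -c "
from h import *
s=get_state();print(s['force'],s['torque'])"
```

```text
time: 6.8
ee_pos: [0.5019, 0.203, 0.1562]
orientation: [-0.525, 3.096, -0.0]
force: [-1.0, -1.2, 13.3]
finger_gap: 0.0428
[-0.96515811 -1.18322022 13.3332903 ] [-0.43450527  0.39932159 -0.00232007]
```

It hit the bottom stop at 13 N with TCP z at 0.1562, so it is past the latch. I'll raise the fingers so the tips stand just above where the disc will be when out, still alongside the ribs.

```bash
python3 -m jog '[[0,0,0.001,0,0,0,0],[0,0,0.002,0,0,0,0],[0,0,0.004,0,0,0,0],[0,0,0.006,0,0,0,0],[0,0,0.006,0,0,0,0],[0,0,0.006,0,0,0,0],[0,0,0.006,0,0,0,0],[0,0,0.006,0,0,0,0]]'
python3 -c "
from h import *
s=get_state();print(s['force'],s['torque'])"
```

```text
time: 7.6
ee_pos: [0.5013, 0.2026, 0.1609]
orientation: [0.525, -3.097, 0.0]
force: [-0.2, 0.3, -0.4]
finger_gap: 0.0428
[-0.18159293  0.29639343 -0.3887276 ] [-0.06016249 -0.01200788  0.00937839]
```

The force is zero at z=0.161, where an unlatched head would push back, so it is latched. Next I'll raise 7 mm and start turning clockwise.

```bash
python3 -m jog '[[0,0,0.003,0,0,0,0],[0,0,0.007,0,0,0,0],[0,0,0.007,0,0,-4,0],[0,0,0.007,0,0,-8,0],[0,0,0.007,0,0,-12,0],[0,0,0.007,0,0,-16,0],[0,0,0.007,0,0,-20,0],[0,0,0.007,0,0,-20,0]]'
python3 -c "
from h import *
s=get_state();print(s['force'],s['torque'],s['joints'])"
python3 -m jog '[[0,0,0,0,0,-3,0],[0,0,0,0,0,-6,0],[0,0,0,0,0,-9,0],[0,0,0,0,0,-12,0],[0,0,0,0,0,-15,0],[0,0,0,0,0,-18,0],[0,0,0,0,0,-20,0],[0,0,0,0,0,-20,0]]'
python3 - <<'E'
from h import *
s=get_state();print(s['force'],s['torque'],s['joints'])
t=read_camera('top')['pixels'][190:280,190:290];d=read_camera('side')['pixels'][200:310,310:420]
cv2.imwrite('pics/a3.png',np.hstack([cv2.resize(i,(400,400),interpolation=cv2.INTER_CUBIC) for i in(t,d)]))
E
```

```text
time: 8.4
ee_pos: [0.5015, 0.2029, 0.1685]
orientation: [0.022, 3.141, 0.0]
force: [0.4, 0.3, -0.7]
finger_gap: 0.0428
[ 0.35078682  0.26723298 -0.72116789] [-0.01301439 -0.02807892 -0.01852705] [ 0.09081798  0.54559723 -0.75672152  1.95302671  0.50044134  0.83767302
  0.61818137]
time: 9.2
ee_pos: [0.5015, 0.2028, 0.1683]
orientation: [0.563, 3.09, 0.0]
force: [0.4, 0.1, 0.7]
finger_gap: 0.0426
[0.39526792 0.08039763 0.65759694] [-0.05290284 -0.02458092  0.01924957] [ 0.03218147  0.52149564 -0.6763085   1.95674474  0.44342059  0.81409706
  0.31923531]
```

View pics/a3.png

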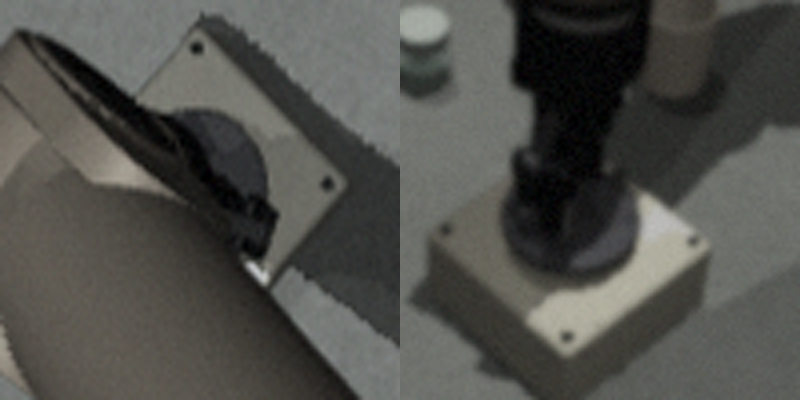

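The tool is at 69° and should be about touching the ribs. I'll keep turning.

```bash
python3 -m jog '[[0,0,0,0,0,-3,0],[0,0,0,0,0,-6,0],[0,0,0,0,0,-9,0],[0,0,0,0,0,-12,0],[0,0,0,0,0,-15,0],[0,0,0,0,0,-15,0],[0,0,0,0,0,-15,0],[0,0,0,0,0,-15,0]]'
python3 - <<'E'
from h import *
T=[]
for i in range(3):
  s=get_state();T.append(np.r_[s['force'],s['torque']])
  c=read_camera('side')
print(np.round(T,3),s['joints'])
t=read_camera('top')['pixels'][190:280,190:290];d=c['pixels'][200:310,310:420]
cv2.imwrite('pics/a4.png',np.hstack([cv2.resize(cv2.convertScaleAbs(i,alpha=2),(400,400),interpolation=cv2.INTER_CUBIC) for i in(t,d)]))
E
```

```text
time: 10.1
ee_pos: [0.5016, 0.2026, 0.1682]
orientation: [0.963, 2.99, 0.0]
force: [0.8, -0.2, 1.0]
finger_gap: 0.0425
[[ 8.430e-01 -1.510e-01  9.590e-01 -1.820e-01 -6.400e-02  1.000e-03]
 [-2.050e-01 -6.000e-02  1.272e+00 -1.320e-01 -4.600e-02  9.000e-02]
 [ 1.301e+00 -1.510e-01  7.450e-01 -1.340e-01 -5.600e-02  9.000e-02]] [-0.01324959  0.50574265 -0.61507736  1.95971981  0.40099004  0.79834082
  0.09288791]
```

View pics/a4.png

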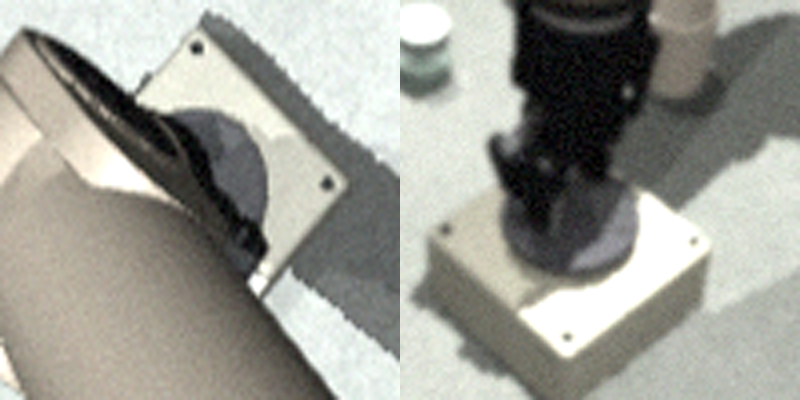

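The torque about z is about +0.06 to 0.09 N·m, so the ribs are engaged. I'll continue in small turns.

```bash
python3 -m jog '[[0,0,0,0,0,-1,0],[0,0,0,0,0,-2,0],[0,0,0,0,0,-3,0],[0,0,0,0,0,-4,0],[0,0,0,0,0,-5,0],[0,0,0,0,0,-6,0],[0,0,0,0,0,-7,0],[0,0,0,0,0,-7,0]]'
python3 - <<'E'
from h import *
T=[]
for i in range(3):
  s=get_state();T.append(np.r_[s['force'],s['torque']])
  c=read_camera('side')
print(np.round(T,3),s['ee_pos'])
d=c['pixels'][200:310,310:420]
cv2.imwrite('pics/a5.png',cv2.resize(cv2.convertScaleAbs(d,alpha=2),(500,500),interpolation=cv2.INTER_CUBIC))
E
```

```text
time: 11.1
ee_pos: [0.5014, 0.2026, 0.168]
orientation: [-1.146, -2.925, 0.0]
force: [0.2, -1.1, -0.1]
finger_gap: 0.0425
[[ 0.173 -1.072 -0.102 -0.267 -0.149  0.033]
 [ 0.035 -1.539  0.269 -0.255 -0.077  0.116]
 [ 0.443 -0.512  0.07  -0.251 -0.141  0.091]] [0.50135271 0.20260973 0.16801632]
```

View pics/a5.png

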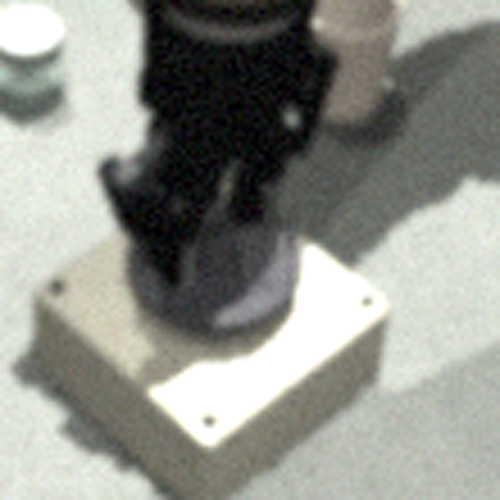

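```bash
python3 -m jog '[[0,0,0,0,0,-1,0],[0,0,0,0,0,-2,0],[0,0,0,0,0,-3,0],[0,0,0,0,0,-4,0],[0,0,0,0,0,-5,0],[0,0,0,0,0,-6,0],[0,0,0,0,0,-6,0],[0,0,0,0,0,-6,0]]'
python3 - <<'E'
from h import *
T=[]
for i in range(3):
  s=get_state();T.append(np.r_[s['force'],s['torque']])
  c=read_camera('side')
print(np.round(T,3),s['ee_pos'])
d=c['pixels'][200:310,310:420]
cv2.imwrite('pics/a6.png',cv2.resize(cv2.convertScaleAbs(d,alpha=2),(500,500),interpolation=cv2.INTER_CUBIC))
E
```

```text
time: 12.05
ee_pos: [0.5014, 0.2026, 0.1681]
orientation: [1.297, 2.862, -0.0]
force: [-0.4, -2.2, -1.3]
finger_gap: 0.0428
[[-0.433 -2.153 -1.267 -0.336 -0.11   0.027]
 [-0.339 -2.515 -0.66  -0.312 -0.103  0.053]
 [ 0.844 -1.643 -2.253 -0.295 -0.127  0.075]] [0.50140321 0.20266962 0.16807651]
```

View pics/a6.png

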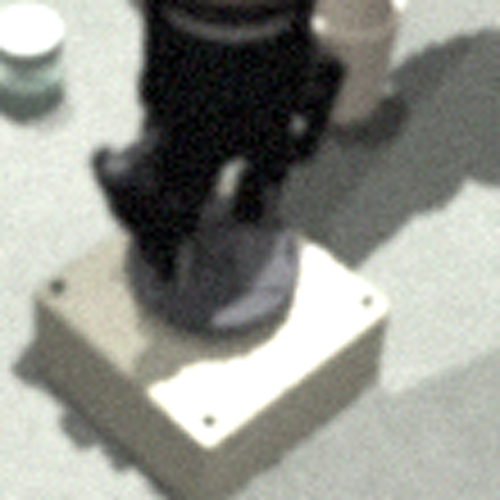

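```bash
python3 -m jog '[[0,0,0,0,0,-1,0],[0,0,0,0,0,-2,0],[0,0,0,0,0,-3,0],[0,0,0,0,0,-4,0],[0,0,0,0,0,-4,0],[0,0,0,0,0,-4,0],[0,0,0,0,0,-4,0],[0,0,0,0,0,-4,0]]'
python3 - <<'E'
from h import *
import pickle
T=[]
for i in range(2):
  s=get_state();T.append(np.r_[s['force'],s['torque']])
  c=read_camera('side')
print(np.round(T,3),s['ee_pos'])
i=c['pixels']; cv2.imwrite('pics/s7.png',i)
i0=cv2.imread('pics/side0.png'); ic=cv2.imread('pics/c_side.png')
z=lambda d:cv2.resize(cv2.convertScaleAbs(d[235:285,325:395],alpha=2),(400,286),interpolation=cv2.INTER_CUBIC)
a4=cv2.imread('pics/a4.png')[:,400:]; a4=cv2.resize(a4,(110,110),interpolation=cv2.INTER_AREA); f=np.zeros_like(i); f[200:310,310:420]=a4//2
cv2.imwrite('pics/cmp.png',np.vstack([np.hstack([z(i0),z(ic)]),np.hstack([z(f),z(i)])]))
for n,q in(('out',i0),('c',ic),('a4',f),('now',i)):
    print(n,[cv2.cvtColor(q,cv2.COLOR_BGR2GRAY)[266:282,u].tolist() for u in(364,370)])
E
```

```text
time: 13.0
ee_pos: [0.5014, 0.2027, 0.1681]
orientation: [-1.396, -2.814, -0.0]
force: [0.6, -1.3, -1.0]
finger_gap: 0.0423
[[ 0.574 -1.314 -0.953 -0.367 -0.097  0.051]
 [ 1.068 -2.585 -0.774 -0.331 -0.153  0.053]] [0.50142607 0.20267722 0.1680857 ]
out [[85, 87, 86, 81, 65, 46, 38, 40, 47, 52, 63, 79, 106, 142, 161, 167], [75, 66, 51, 44, 48, 47, 63, 85, 108, 139, 155, 163, 163, 169, 168, 174]]
c [[52, 61, 66, 59, 52, 39, 27, 40, 51, 54, 68, 77, 96, 107, 110, 110], [65, 62, 51, 43, 46, 53, 67, 89, 117, 148, 163, 173, 174, 177, 171, 173]]
a4 [[56, 66, 73, 73, 74, 72, 63, 49, 43, 51, 63, 84, 114, 126, 127, 127], [76, 76, 69, 62, 55, 47, 53, 74, 106, 126, 127, 127, 127, 127, 127, 127]]
now [[68, 75, 76, 74, 63, 47, 41, 47, 53, 62, 68, 87, 118, 155, 171, 176], [69, 64, 50, 48, 50, 59, 74, 95, 121, 151, 167, 175, 175, 175, 177, 174]]
```

View pics/cmp.png

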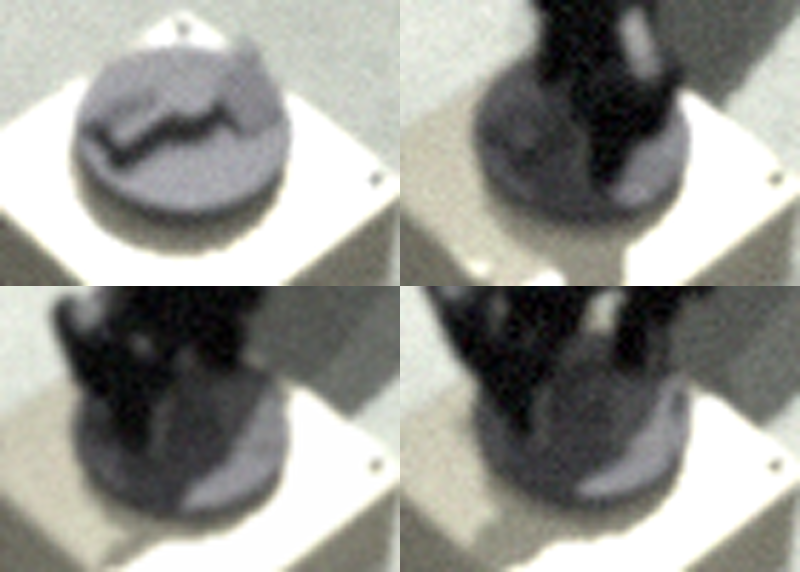

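Comparing image rows, the disc's dark edge moved from row 274 when latched back to row 272, the same as when it was out. The head has sprung out. I'll turn the fingers back so the head follows, then lift.

```bash
python3 -m jog '[[0,0,0,0,0,7,0],[0,0,0,0,0,14,0],[0,0,0,0,0,21,0],[0,0,0,0,0,28,0],[0,0,0,0,0,35,0],[0,0,0,0,0,42,0],[0,0,0,0,0,49,0],[0,0,0,0,0,54,0]]'
python3 -m jog '[[0,0,0,0,0,3,0],[0,0,0.01,0,0,3,0],[0,0,0.03,0,0,3,0],[0,0,0.06,0,0,3,0],[0,0,0.09,0,0,3,0],[0,-0.03,0.09,0,0,3,-1],[0,-0.07,0.09,0,0,3,-1],[0,-0.12,0.09,0,0,3,-1]]'
python3 - <<'E'
from h import *
s=get_state();print(s['force'],s['torque'],s['joints'])
d=read_camera('side')['pixels'];t=read_camera('top')['pixels']
i0=cv2.imread('pics/side0.png'); j0=cv2.imread('pics/top0.png')
z=lambda d:cv2.resize(cv2.convertScaleAbs(d[235:285,325:395],alpha=2),(400,286),interpolation=cv2.INTER_CUBIC)
y=lambda d:cv2.resize(cv2.convertScaleAbs(d[207:257,205:275],alpha=1.5),(400,286),interpolation=cv2.INTER_CUBIC)
cv2.imwrite('pics/cmp2.png',np.vstack([np.hstack([z(i0),z(d)]),np.hstack([y(j0),y(t)])]))
E
```

```text
time: 13.9
ee_pos: [0.5015, 0.2034, 0.1684]
orientation: [-0.041, 3.141, 0.002]
force: [-0.4, 0.3, -0.3]
finger_gap: 0.0429
time: 14.7
ee_pos: [0.5016, 0.0837, 0.2597]
orientation: [-0.12, 3.137, 0.003]
force: [0.5, -1.2, -0.9]
finger_gap: 0.0008
[ 0.53511322 -1.15855403 -0.87556411] [ 0.02041123 -0.10059732  0.02975846] [ 0.42337401  0.3755633  -0.86156246  1.95191871  0.34490125  0.96388705
  1.04347487]
```

View pics/cmp2.png

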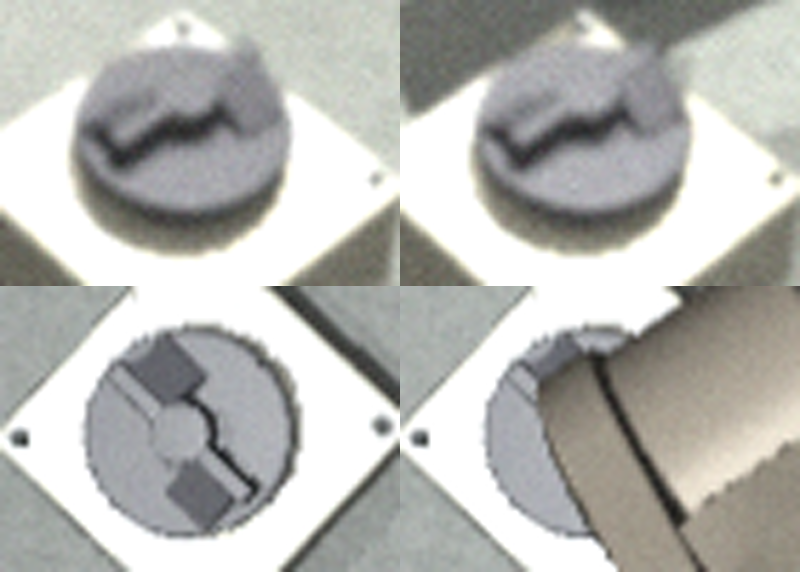

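The side and top pictures match the start: the head is out and its ribs are back at rest. The next move goes to the reset button with the fingers shut.

```bash
python3 -m jog '[[0.007,-0.045,0,0,0,0,-1],[0.014,-0.09,0,0,0,0,-1],[0.021,-0.135,0,0,0,0,-1],[0.028,-0.18,0,0,0,0,-1],[0.028,-0.21,0,0,0,0,-1],[0.028,-0.21,0,0,0,0,-1],[0.028,-0.21,0,0,0,0,-1],[0.028,-0.21,0,0,0,0,-1]]'
python3 - <<'E'
from h import *
s=get_state();print(s['force'],s['torque'],s['ee_pos'])
d=read_camera('side')['pixels'][130:230,300:420];t=read_camera('top')['pixels'][160:260,330:450]
cv2.imwrite('pics/r1.png',np.hstack([cv2.resize(cv2.convertScaleAbs(i,alpha=1.7),(400,333),interpolation=cv2.INTER_CUBIC) for i in(t,d)]))
E
```

```text
time: 15.6
ee_pos: [0.5297, -0.1255, 0.2587]
orientation: [-0.118, 3.138, 0.001]
force: [-0.5, 0.6, 0.4]
finger_gap: 0.0003
[-0.49661645  0.62454137  0.44217121] [0.02563296 0.02802466 0.04072292] [ 0.52969432 -0.12551616  0.25870054]
```

View pics/r1.png

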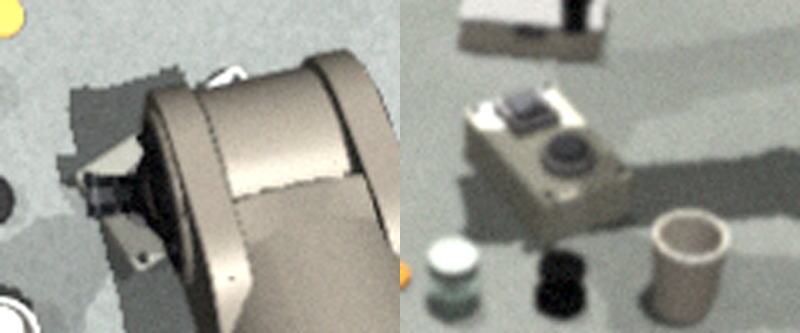

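The tool is above the reset station, with the key and loose things clear. Descending.

```bash
python3 -m jog '[[0,-0.0015,-0.03,0,0,0,-1],[0,-0.0015,-0.06,0,0,0,-1],[0,-0.0015,-0.085,0,0,0,-1],[0,-0.0015,-0.1,0,0,0,-1],[0,-0.0015,-0.106,0,0,0,-1],[0,-0.0015,-0.108,0,0,0,-1],[0,-0.0015,-0.108,0,0,0,-1],[0,-0.0015,-0.108,0,0,0,-1]]'
python3 - <<'E'
from h import *
s=get_state();print(s['force'],s['torque'],s['ee_pos'])
d=read_camera('side')['pixels'][130:230,300:420]
cv2.imwrite('pics/r2.png',cv2.resize(cv2.convertScaleAbs(d,alpha=1.7),(600,500),interpolation=cv2.INTER_CUBIC))
E
```

```text
time: 16.5
ee_pos: [0.5301, -0.1288, 0.1512]
orientation: [-0.116, 3.138, -0.001]
force: [-0.6, -0.4, 0.7]
finger_gap: 0.0004
[-0.59275644 -0.40324713  0.73610611] [ 0.04590585 -0.10169153 -0.03868805] [ 0.53014578 -0.12883847  0.15116294]
```

View pics/r2.png

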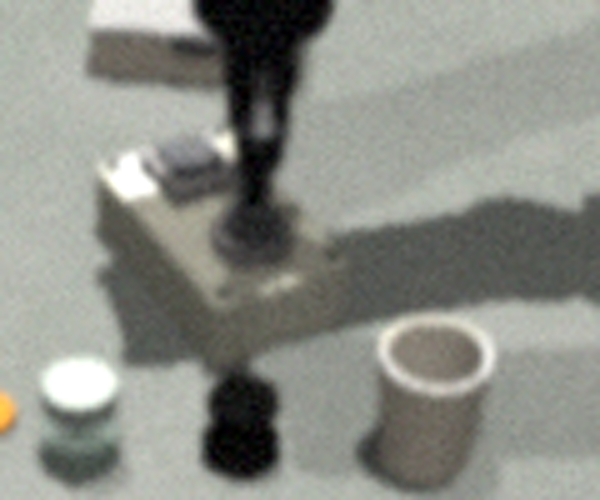

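The fingers stand centred just above the round button, and the key is clear. Pressing now.

```bash
python3 -m jog '[[0,0.0015,-0.002,0,0,0,-1],[0,0.0015,-0.004,0,0,0,-1],[0,0.0015,-0.005,0,0,0,-1],[0,0.0015,-0.006,0,0,0,-1],[0,0.0015,-0.007,0,0,0,-1],[0,0.0015,-0.008,0,0,0,-1],[0,0.0015,-0.008,0,0,0,-1],[0,0.0015,-0.008,0,0,0,-1]]'
python3 -c "
from h import *
s=get_state();print(s['force'],s['torque'],s['ee_pos'])"
```

```text
time: 17.35
ee_pos: [0.5294, -0.1273, 0.1422]
orientation: [0.116, -3.139, 0.0]
force: [-1.7, 0.6, 2.4]
finger_gap: -0.0002
[-1.67073532  0.63236514  2.40087858] [ 0.01745835  0.30185765 -0.00442525] [ 0.52939031 -0.12731241  0.14215074]
```

```bash
python3 -m jog '[[0,0,-0.001,0,0,0,-1],[0,0,-0.002,0,0,0,-1],[0,0,-0.0025,0,0,0,-1],[0,0,-0.003,0,0,0,-1],[0,0,-0.0035,0,0,0,-1],[0,0,-0.004,0,0,0,-1],[0,0,-0.004,0,0,0,-1],[0,0,-0.004,0,0,0,-1]]'
python3 -c "
from h import *
s=get_state();print(s['force'],s['torque'],s['ee_pos'])"
```

```text
time: 18.15
ee_pos: [0.5294, -0.1273, 0.1386]
orientation: [0.116, -3.139, 0.001]
force: [-4.3, 1.0, 10.2]
finger_gap: 0.0001
[-4.30534106  1.01922725 10.22658889] [0.01945251 0.89482283 0.02066233] [ 0.52943178 -0.12727638  0.13863186]
```

```bash
python3 - <<'E'
from h import *
d=read_camera('side')['pixels'][150:190,320:380]; e=cv2.imread('pics/side0.png')[150:190,320:380]
cv2.imwrite('pics/r3.png',np.hstack([cv2.resize(cv2.convertScaleAbs(i,alpha=2),(400,267),interpolation=cv2.INTER_CUBIC) for i in (e,d)]))
E
python3 -m jog '[[0,0,0.002,0,0,0,-1],[0,0,0.004,0,0,0,-1],[0,0,0.008,0,0,0,-1],[0,0,0.015,0,0,0,-1],[0,0,0.03,0,0,0,-1],[0,0,0.06,0,0,0,-1],[0,0,0.1,0,0,0,-1],[0,0,0.14,0,0,0,-1]]'
```

```text
time: 19.0
ee_pos: [0.5292, -0.127, 0.2802]
orientation: [-0.117, 3.139, 0.001]
force: [0.8, -0.6, -0.3]
finger_gap: -0.0002
```

View pics/r3.png

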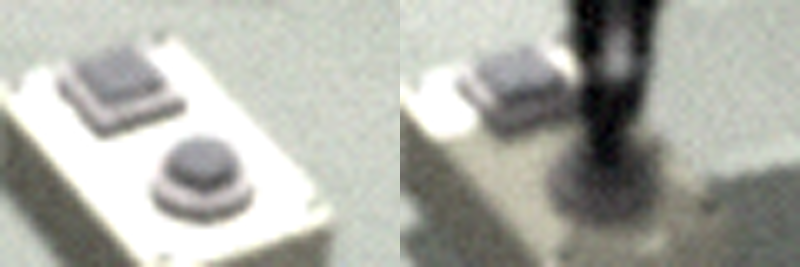

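The press reached about 10 N, well over the 5 N needed, with the fingers on the button and the key untouched. I'll move aside for a final check.

```bash
python3 -m jog '[[-0.01,-0.045,0.005,0,0,0,-1],[-0.02,-0.09,0.01,0,0,0,-1],[-0.03,-0.135,0.015,0,0,0,-1],[-0.04,-0.18,0.02,0,0,0,-1],[-0.06,-0.225,0.02,0,0,0,-1],[-0.08,-0.265,0.02,0,0,0,-1],[-0.1,-0.3,0.02,0,0,0,-1],[-0.1,-0.3,0.02,0,0,0,-1]]'
python3 - <<'E'
from h import *
s=get_state();print(s['force'],s['ee_pos'])
for n in('top','side'):
    d=read_camera(n)['pixels']; cv2.imwrite(f'pics/{n}F.png',d)
    e=cv2.imread(f'pics/{n}0.png')
    w=(150,90,510,280) if n=='top' else (220,110,400,310)
    cr=lambda q:q[w[1]:w[3],w[0]:w[2]]
    x=np.hstack([cr(e),cr(d)]); k=min(800/x.shape[1],600/x.shape[0]); cv2.imwrite(f'pics/{n}cmp.png',cv2.resize(x,None,fx=k,fy=k,interpolation=cv2.INTER_CUBIC))
E
```

```text
time: 19.8
ee_pos: [0.4248, -0.434, 0.2984]
orientation: [0.1, -3.138, 0.004]
force: [-0.9, -0.7, -0.4]
finger_gap: 0.0003
[-0.93495357 -0.69403755 -0.39767542] [ 0.42481184 -0.43395115  0.2983704 ]
```

View pics/topcmp.png

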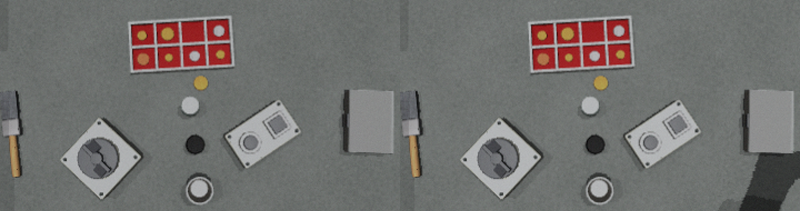

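View pics/sidecmp.png

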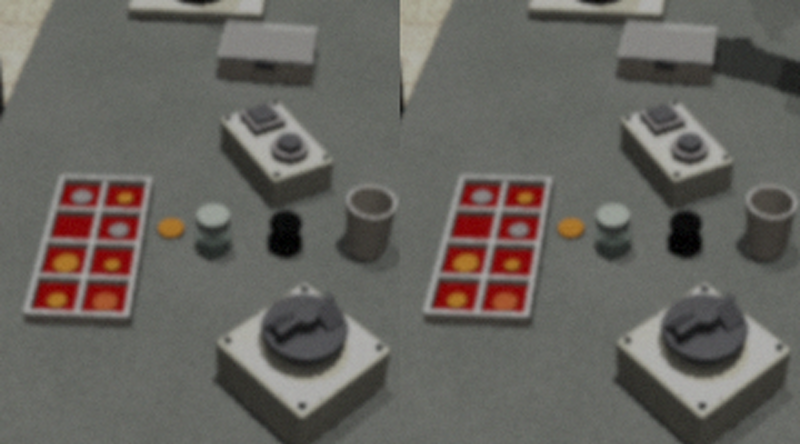

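In both views the before and after pictures agree: the head is out and back at rest, the button and key are out, and nothing loose has moved.

```bash
python3 -c "
from h import *
print(job_done()); print(get_state()['time'])"
```

```text
the job is handed in; nothing more can be done
None
the job is handed in; nothing more can be done
```

I did all three steps and handed the job in at about 20 s. The hand-in reports no verdict, and none of the joint values can be read directly, so these results come from force and pictures.

- **Press:** I pressed the mushroom head with the half-open fingers on its disc until it hit the bottom stop (13 N). When I raised the fingers, the force fell to zero about 2 mm above the latched disc, so it had latched.
- **Twist:** I turned the fingers clockwise against the ribs, at about 0.05–0.1 N·m. The side camera showed the disc edge back at its "out" height. I then turned the fingers back and the head returned to rest.
- **Reset:** I pressed the round button with the fingers shut, about 6 mm in, reaching 10 N (5 N is needed), then let it go. At the bottom there was about 4 N of sideways force that I did not explain.

**Last checks:** The before and after pictures from both cameras agree. The mushroom head is out and turned back, the reset button and square key are out, the loose things are where they stood, and the arm is clear of everything.

**Disagreement:** My first reading of the hub in the side view was 15 mm off the top view. The box corners and disc projected into the side view confirmed the top-view position, so I used that.

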